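# Lock the centrifuge rotor through the guard window

### The arm

A 7-joint arm with a two-finger parallel gripper is mounted at the origin on the work surface. World frame = base frame: x ahead of the robot, y to its left, z up, the work surface at z = 0. Lengths are in mm, angles in rad, forces in N, time in s.
With the tool pointing down it reaches from about 425 to 925 mm from the base axis. Payload 6.8 kg.
Tool frame: the origin (TCP) lies at the very end of the fingers, on their centre line; the grasp point (between the pads) lies 19 mm behind it; z points along the fingers, y is the direction in which the jaws open and shut (so a half turn about z gives the same grasp; the last joint's range is limited). The gripper opens to 88 mm and grips with 3 to 60 N. Pads are 20 mm wide; open, the fingers measure 115 mm over their backs; the gripper's body (75 mm by 178 mm) begins 61 mm behind the grasp point.
Start: joints at [-1.346, 0.477, 0.022, 1.555, -0.011, 1.109, -0.083], TCP at [220.513, 637.982, 222.664] pointing down, gripper open.
Joint ranges: [-2.96, 2.96], [-0.34, 2.1], [-1.41, 1.46], [0.24, 2.44], [-1.37, 4.51], [0.17, 1.92], [-2.96, 2.96]. Speed limits (rad/s): [2.39, 2.39, 3.14, 3.14, 3.14, 3.14, 3.14].

### API

Orientations are given as a unit quaternion [w, x, y, z].
In Python, from workcell import manip gives the robot as it stands.
- The arm moves only by the tool send_rows, never from a script. Its argument "increments" is a list of rows, each an object with "grip": the opening in per cent of the stroke, from 0 (shut) to 100 (fully open); "delta_pos": the shift along the tool's x, y, z in mm, a list of three; "dr": the turn, a rotation vector about the tool's x, y, z in rad, a list of three. In form: [{"grip": grip, "delta_pos": [x, y, z], "dr": [ax, ay, az]}, ...]. A call has 1 to 8 rows; each row shifts and turns the commanded pose from where the row before left it, along the tool's axes as they then stand; what a row does not reach is not made up. A row lasts 1/12 s, in which the tool goes at most 41.7 mm and 7.16 degrees, less where a joint would pass 70% of its speed; a pose out of reach is approached as far as the arm can. A call with a gripper value outside its range is refused whole. The fingers move at their own pace and stop on an object; "newtons" is the grip in N (left out, the last holds). Time passes only in rows, so rows that do not move let the fingers close. It gives the time, the measured TCP pose, the force and the opening at its end, in the units of the state.
- manip.get_state(): the state, without advancing time (a new reading comes with each control period).
- manip.get_image(name): name is "scene" or "top"; returns a dict with "img" (420x560x3 uint8, red, green, blue), "vertical_fov" (degrees; the focal length in pixels is half the picture's height over the tangent of half this angle, whatever the lens; pixels are square), "cx", "cy" (the principal point, pixels), "distortion" ([k1, k2, p1, p2, k3] as OpenCV has them; the pictures are not rectified), "eye" and "attitude" of the camera in the world. Camera axes: x right, y down, z forward; pixel columns grow to the right and rows downward; lengths in mm; the calibration is good to about 2 mm. A picture is of the moment at which its call begins. There is no depth.
- manip.finish_job(): hands the job in, once; it reports no verdict.
The state is a dict: "time": time; "joint_positions": joint angles; "joint_velocities": joint speeds; "joint_torque": joint torques, N m; "tcp_pos": TCP position; "tool_rot": TCP orientation; "force": force on the tool from outside, world axes, zero at the start; "torque": the same for the moment, N m; "width": finger opening in mm.
Only numpy, scipy, OpenCV 4.12 (cv2) and the standard library are available. Lean on these libraries where they do the work, as an engineer would, in place of code of your own. Each camera call takes 0.05 s, during which the arm holds its last target. There are 200 camera calls.

### The job

Lock the centrifuge's rotor: push the clear shutter by its orange tab until it is fully open, reach down through the window in the yellow guard and press the green lever all the way down, then push the shutter fully closed again over the window. Touch only the shutter and the lever: never the yellow guard frame with its rails and grey walls, and leave the jar, bottle, rack and tube where they stand. Only push and press; there is nothing to pick up.

Things in the scene. Friction and masses are not known exactly. Their poses are not given: they have to be found in the camera images.
- unit: The centrifuge: a white plinth 190 (x) by 420 (y) by 85 mm high, with a round white rotor bowl (236 mm across, 108 mm high) behind it on the +x side, centred 205 mm from the origin. Fixed; its place differs from run to run, turned up to 0.45 rad. Origin: centre of the plinth's underside on the bench. All axes of the unit, guard, window and shutter are parallel.
- guard: The guard that must not be touched: a yellow top plate 130 (x) by 227 (y) by 5 mm on grey walls that stand on the plinth, its top face 155 mm above the bench, with two steel shutter rails along y, 6 mm high and 5 mm wide, centred at x = -52 and +52 mm. Origin: centre of the window, in the top face. The plate reaches from y = -62 to y = +165 mm.
- window (a point): Centre of the window in the guard's top face; the window is a through opening 70 mm (x) by 84 mm (y). x points away from the robot side of the machine, y along the shutter's travel, z up.
- shutter (a joint): Opening of the clear shutter in m: 0 = closed over the window, 0.10 = fully open at its stop, slid to the guard's +y. It starts 0 to 20 mm open. It slides with about 1.5 N of friction plus slight damping and stays where it is left. The shutter is a clear plate 92 by 92 by 4 mm with orange end strips, running 1 mm above the guard's top face, so its upper face is 5 mm above it.
- tab (a point): Centre of the orange push tab, an upright block 40 mm (x) by 8 mm (y) by 22 mm high in the middle of the shutter; this point is 11 mm above the shutter's upper face and 16 mm above the guard's top face. It moves with the shutter.
- lever (a joint): Angle of the green lock lever in rad: 0 = up (unlocked), 0.42 = fully down on its stop (locked). It starts between 0 and 0.06. It takes about 5 N at the paddle's middle to move and stays where it is left, with no spring.
- paddle (a point): Middle of the upper face of the lever's green paddle, 40 mm (x) by 36 mm (y), 6 mm thick, below the window. The hinge lies along y, 55 mm from this point on the +x side, 30 mm below the guard's top face. At angle 0 the point is 10 mm on the -x side of the window's centre and 16 mm below the guard's top face; fully down it is 39 mm below it. It turns with the lever. The paddle slopes 0.2 rad up towards its free -x end at angle 0, and 0.22 rad down when fully down.
- jar: Bystander: clear glass jar with a blue cap, 42 mm across, 75 mm high, standing loose on the plinth at one end beside the guard (either end). Origin: centre of its underside.
- vial: Bystander: amber glass bottle with a white cap, 38 mm across, 80 mm high, standing loose on the plinth at the other end. Origin: centre of its underside.
- rack: Bystander: blue tube rack, a block 60 by 120 by 50 mm with three holes, on the bench to the +y side of the machine. Origin: centre of its underside.
- tube: Bystander: red sample tube with a blue cap, 20 mm across and 91 mm long, standing upright in the rack's middle hole; its top is 101 mm above the bench. Origin: centre of its foot.

How it is judged (in metres and radians):
On the way, in this order (a step that is already met when the one before it is completed fails the run):
1. the shutter is fully open (at least 85 of its 100 mm) (value of joint shutter above 0.085 m), for 0.2 s.
2. the lever is pressed down (past 0.37 of 0.42 rad) with the shutter open (value of joint lever above 0.37 rad and value of joint shutter above 0.06 m), for 0.2 s.
3. the shutter is closed again (within 10 mm) and the lever still down (value of joint lever above 0.37 rad and value of joint shutter below 0.01 m), for 0.2 s.
At the end, for the whole second after the job is handed in: The lever is down (past 0.37 of its 0.42 rad), the shutter is shut within 10 mm and at rest, and every bystander stands within 15 mm of its starting place (all of step 3 and velocity of joint shutter below 0.01 m/s and distance of each of jar, vial, rack, tube from where it was at the start of the episode below 0.015 m); the robot touches nothing.
It fails at once if the yellow guard frame is touched (over 0.5 N) by the fingers, gripper or arm (contact force between any of the fingers, the arm and guard above 0.5 N).
It fails at once if the jar is lifted, moved more than 15 mm or tipped (distance of jar from where it was at the start of the episode above 0.015 m or angle between jar's own z axis and vertical above 0.35 rad).
It fails at once if the amber bottle is lifted, moved more than 15 mm or tipped (distance of vial from where it was at the start of the episode above 0.015 m or angle between vial's own z axis and vertical above 0.35 rad).
It fails at once if the tube rack is lifted, moved more than 15 mm or tipped (distance of rack from where it was at the start of the episode above 0.015 m or angle between rack's own z axis and vertical above 0.35 rad).
It fails at once if the tube is lifted, moved more than 15 mm or tipped (distance of tube from where it was at the start of the episode above 0.015 m or angle between tube's own z axis and vertical above 0.35 rad).
It also fails if it takes over 58 s, if anything falls off the work surface, if the arm or the gripper's body presses on something with over 40 N, if the wrist force passes 120 N, or if a joint passes its speed limit or range.

## Working session

There is one attempt and no reset: what is moved stays moved. The work goes in short steps, Python scripts to look and compute and a tool call to move; the robot and the scene stay as the last step left them, time stands still between calls to the robot, and variables do not carry over. Pictures are saved under pics/ and viewed, about 8 in all and at most 12, crops included, and the job is handed in when it is done.

Besides the shell and the picture viewer there is one more tool, called after "Call:" in YAML: its name, and indented under it one key for each argument. send_rows: Moves the arm, as the interface text tells. Its arguments: {"type":"object","properties":{"increments":{"type":"array","items":{"type":"object","properties":{"grip":{"type":"number"},"delta_pos":{"type":"array","items":{"type":"number"}},"dr":{"type":"array","items":{"type":"number"}}}}},"newtons":{"type":"number"}},"required":["increments"]}

```bash
mkdir -p pics; cat > h.py <<'E'
from workcell import manip
import numpy as np, cv2
from scipy.spatial.transform import Rotation as R
def grab(n,f=None):
    d=manip.get_image(n)
    if f: cv2.imwrite('pics/'+f,cv2.cvtColor(d['img'],cv2.COLOR_RGB2BGR))
    return d
def K(d):
    h=d['img'].shape[0]; f=h/2/np.tan(np.radians(d['vertical_fov'])/2)
    return np.array([[f,0,d['cx']],[0,f,d['cy']],[0,0,1.]])
def rot(q): return R.from_quat([q[1],q[2],q[3],q[0]]).as_matrix()
def ray(d,uv):
    p=cv2.undistortPoints(np.array(uv,float).reshape(-1,1,2),K(d),np.array(d['distortion'],float)).reshape(-1,2)
    return np.c_[p,np.ones(len(p))]@rot(d['attitude']).T
def onz(d,uv,z):
    r=ray(d,uv); e=np.array(d['eye']); return e+r*((z-e[2])/r[:,2])[:,None]
def proj(d,P):
    M=rot(d['attitude']).T; e=np.array(d['eye'])
    return cv2.projectPoints(np.array(P,float).reshape(-1,3),cv2.Rodrigues(M)[0],-M@e,K(d),np.array(d['distortion'],float))[0].reshape(-1,2)
E
python3 - <<'E'
from h import *
for n in('scene','top'):
    d=grab(n,n+'0.png'); print({k:v for k,v in d.items() if k!='img'})
print(manip.get_state())
E
```

```text
{'vertical_fov': 53.31282653747993, 'cx': 278.6908787776902, 'cy': 212.8816178354465, 'distortion': array([-0.12650943,  0.        ,  0.        ,  0.        ,  0.        ]), 'eye': array([1159.28466496,  498.71591209,  606.14248764]), 'attitude': array([-0.22153106,  0.4299616 ,  0.77864839, -0.39970451])}
{'vertical_fov': 56.516916678282506, 'cx': 281.276869976053, 'cy': 211.79933059883132, 'distortion': array([-0.00209857,  0.        ,  0.        ,  0.        ,  0.        ]), 'eye': array([423.6315311 , 137.93969167, 893.89960661]), 'attitude': array([ 0.06616659, -0.63377545,  0.76665368, -0.07869427])}
{'time': 0.1, 'joint_positions': array([-1.34611308,  0.477698  ,  0.02232606,  1.55631812, -0.01148454,
        1.10927877, -0.08311729]), 'joint_velocities': array([-0.00046143, -0.00028303,  0.0003293 , -0.00190918, -0.00064659,
        0.00106078, -0.00049108]), 'joint_torque': array([ 3.58476864e-03, -5.84088421e+01,  1.53985709e+00, -2.73311394e+01,
       -5.41914627e-02,  1.31429717e-02,  5.68063911e-05]), 'tcp_pos': array([220.33858226, 637.47225965, 221.80620565]), 'tool_rot': array([-7.11749662e-05,  1.65612652e-01,  9.86190565e-01, -7.83884945e-04]), 'force': array([ 0.14679106, -0.81369476,  0.22559135]), 'torque': array([-0.01045072,  0.03804437, -0.03836599]), 'width': 87.73182435653813}
```

View pics/scene0.png

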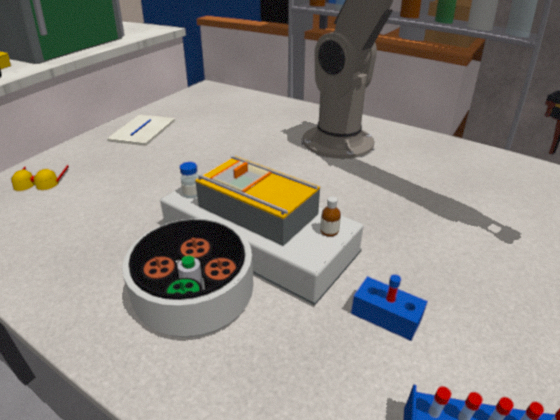

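View pics/top0.png

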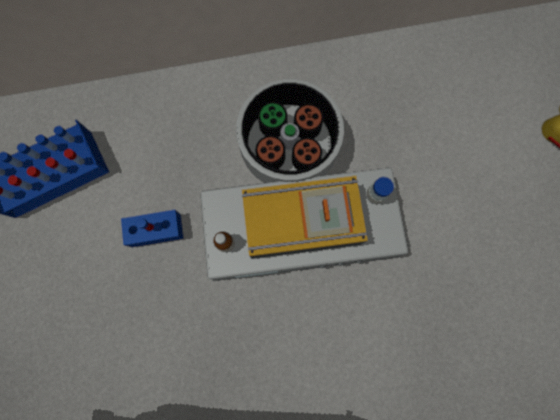

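The scene view shows the unit in front of the robot. The top view shows the guard at about (245–365, 180–255), the tab at (326,210), the jar at (383,187), the bottle at (223,240) and the rack at (150,228). +y is to the image left.

```bash
cat > m.py <<'E'
from h import *
d=grab('top'); im=d['img']; hsv=cv2.cvtColor(im,cv2.COLOR_RGB2HSV)
def m(lo,hi): return cv2.inRange(hsv,lo,hi)
yel=m((18,120,90),(32,255,255)); yel[:, :200]=0; yel[:,450:]=0
n,l,s,c=cv2.connectedComponentsWithStats(yel)
print('yellow',[(s[i].tolist()) for i in range(1,n) if s[i,4]>20])
org=m((3,140,110),(14,255,255)); org[:170]=0
n,l,s,c=cv2.connectedComponentsWithStats(org)
for i in range(1,n):
    if s[i,4]>8: print('orange',s[i].tolist(),c[i].round(1))
ys,xs=np.nonzero(yel)
P=onz(d,np.c_[xs,ys],155)[:,:2]
# direction from PCA-free min area rect
r=cv2.minAreaRect(P.astype(np.float32)); print('rect155',r, cv2.boxPoints(r).round(1).tolist())
big=cv2.resize(im[165:285,190:420],None,fx=3.4,fy=3.4,interpolation=cv2.INTER_CUBIC)
cv2.imwrite('pics/crop1.png',big[...,::-1])
E
python3 m.py
```

```text
yellow [[242, 176, 114, 18, 413], [243, 183, 123, 64, 3546], [249, 236, 119, 20, 665]]
orange [343, 187, 9, 45, 119] [347.3 208.4]
orange [299, 192, 9, 46, 107] [302.8 214.5]
orange [323, 200, 7, 20, 68] [326.  209.2]
rect155 ((561.5338745117188, 69.00888061523438), (226.4662628173828, 130.23809814453125), 86.45369720458984) [[489.5, -40.0], [619.5, -48.0], [633.5, 178.0], [503.5, 186.10000610351562]]
```

View pics/crop1.png

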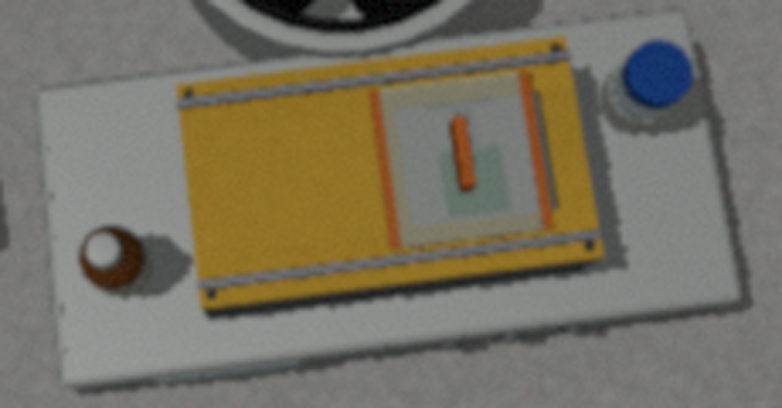

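```bash
cat >> h.py <<'E'
C=np.array([561.53,69.01]); v=np.array([14.,226.1]); v/=np.linalg.norm(v)
EY=np.r_[v,0]; EX=np.array([v[1],-v[0],0]); W=np.r_[C-51.5*v,155.]
def G(p): p=np.atleast_2d(p)-W; return np.c_[p@EX,p@EY,p[:,2]].round(1)
def Wd(g): return W+g[0]*EX+g[1]*EY+np.array([0,0,g[2]])
def go(g,n=None):
    s=manip.get_state(); T=rot(s['tool_rot']); D=Wd(g)-s['tcp_pos']
    yt=T[:,1]; a=np.arctan2(v[1],v[0])-np.arctan2(yt[1],yt[0])
    print('t',s['time'],'at',G(s['tcp_pos'])[0],'F',(np.array(s['force'])).round(1),'w',round(s['width'],1),'\n tool delta to',g,(T.T@D).round(1),'dz-turn',round(-a,3),'tilt',T[:,2].round(3))
E
python3 - <<'E'
from h import *
d=grab('top')
print(W,EX)
print('strips',G(onz(d,[[347.3,208.4],[302.8,214.5]],161)))
print('tab',G(onz(d,[[326,209.2]],180)))
e=grab('scene'); im=e['img']; hsv=cv2.cvtColor(im,cv2.COLOR_RGB2HSV)
o=cv2.inRange(hsv,(3,140,90),(14,255,255)); n,l,s,c=cv2.connectedComponentsWithStats(o)
for i in range(1,n):
    if s[i,4]>8 and 140<s[i,1]<230: print(s[i].tolist(),c[i].round(1),G(onz(e,[c[i]],171)))
print('guard corners scene px',proj(e,[Wd((x,y,0)) for x,y in((-65,-62),(65,-62),(65,165),(-65,165))]).round(1).tolist())
y=cv2.inRange(hsv,(18,120,90),(32,255,255));y[:140]=0;y[225:]=0;y[:,:180]=0;y[:,340:]=0
cn=max(cv2.findContours(y,0,2)[0],key=cv2.contourArea); print(cv2.approxPolyDP(cn,5,True).reshape(-1,2).tolist())
go((0,-40,67))
E
```

```text
[558.34724106  17.60844316 155.        ] [ 0.99808848 -0.06180114  0.        ]
strips [[  0.7 -33.    6. ]
 [ -0.3  53.4   6. ]]
tab [[ 0.5 10.5 25. ]]
[234, 162, 14, 16, 127] [240.3 169.6] [[-3.   7.4 16. ]]
[211, 169, 15, 10, 15] [218.  173.4] [[ 35.9 -20.   16. ]]
[242, 172, 30, 20, 58] [255.6 181.3] [[15.2 62.7 16. ]]
[30, 175, 4, 7, 17] [ 31.9 178.3] [[ 281.7 -338.4   16. ]]
[56, 177, 4, 5, 12] [ 57.3 179.1] [[ 249.5 -285.6   16. ]]
[323, 208, 16, 5, 23] [330.1 209.5] [[ 13.3 232.7  16. ]]
guard corners scene px [[234.9, 156.0], [194.4, 179.9], [283.0, 217.4], [319.9, 186.7]]
[[319, 188], [271, 173], [245, 191], [285, 208], [282, 214], [195, 180], [281, 218]]
t 0.25 at [-375.6  598.    67.2] F [ 0.1 -0.5  0.4] w 87.9 
 tool delta to (0, -40, 67) [-532.6 -514.3    0.7] dz-turn -0.271 tilt [-0.    -0.001 -1.   ]
```

Call:
send_rows:
  increments:
    - {"grip": 0,"delta_pos": [0,0,-8],"dr": [0,0,-0.09]}
    - {"grip": 0,"delta_pos": [0,0,-8],"dr": [0,0,-0.09]}
    - {"grip": 0,"delta_pos": [0,0,-4],"dr": [0,0,-0.091]}
    - {"grip": 0,"delta_pos": [0,0,0],"dr": [0,0,0]}
    - {"grip": 0,"delta_pos": [0,0,0],"dr": [0,0,0]}
  newtons: 10

```text
time: 0.67
tcp_pos: [220.6, 637.9, 242.6]
tool_rot: [-0.0, 0.032, 0.999, 0.0]
force: [0.0, 0.3, 0.2]
width: 57.9
```

```bash
python3 -c "
from h import *
go((0,-35,80))"
```

```text
t 0.6667 at [-375.4  598.3   87.6] F [0.  0.3 0.2] w 57.9 
 tool delta to (0, -35, 80) [-377.2 -632.2    7.4] dz-turn -0.003 tilt [-0.  0. -1.]
```

Call:
send_rows:
  increments:
    - {"grip": 0,"delta_pos": [-15.7,-26.3,0],"dr": [0,0,0]}
    - {"grip": 0,"delta_pos": [-15.7,-26.3,0],"dr": [0,0,0]}
    - {"grip": 0,"delta_pos": [-15.7,-26.3,0],"dr": [0,0,0]}
    - {"grip": 0,"delta_pos": [-15.7,-26.3,0],"dr": [0,0,0]}
    - {"grip": 0,"delta_pos": [-15.7,-26.3,0],"dr": [0,0,0]}
    - {"grip": 0,"delta_pos": [-15.7,-26.3,0],"dr": [0,0,0]}
    - {"grip": 0,"delta_pos": [-15.7,-26.3,0],"dr": [0,0,0]}
    - {"grip": 0,"delta_pos": [-15.7,-26.3,0],"dr": [0,0,0]}

```text
time: 1.33
tcp_pos: [333.2, 418.5, 242.2]
tool_rot: [-0.0, 0.032, 0.999, -0.0]
force: [0.5, 0.2, -0.4]
width: 4.2
```

Call:
send_rows:
  increments:
    - {"grip": 0,"delta_pos": [-15.7,-26.3,0],"dr": [0,0,0]}
    - {"grip": 0,"delta_pos": [-15.7,-26.3,0],"dr": [0,0,0]}
    - {"grip": 0,"delta_pos": [-15.7,-26.3,0],"dr": [0,0,0]}
    - {"grip": 0,"delta_pos": [-15.7,-26.3,0],"dr": [0,0,0]}
    - {"grip": 0,"delta_pos": [-15.7,-26.3,0],"dr": [0,0,0]}
    - {"grip": 0,"delta_pos": [-15.7,-26.3,0],"dr": [0,0,0]}
    - {"grip": 0,"delta_pos": [-15.7,-26.3,0],"dr": [0,0,0]}
    - {"grip": 0,"delta_pos": [-15.7,-26.3,0],"dr": [0,0,0]}

```text
time: 2.0
tcp_pos: [445.4, 200.9, 242.3]
tool_rot: [-0.0, 0.032, 0.999, -0.0]
force: [0.3, -0.9, 0.2]
width: 1.1
```

Call:
send_rows:
  increments:
    - {"grip": 0,"delta_pos": [-15.7,-26.3,0],"dr": [0,0,0]}
    - {"grip": 0,"delta_pos": [-15.7,-26.3,0],"dr": [0,0,0]}
    - {"grip": 0,"delta_pos": [-15.7,-26.3,0],"dr": [0,0,0]}
    - {"grip": 0,"delta_pos": [-15.7,-26.3,0],"dr": [0,0,0]}
    - {"grip": 0,"delta_pos": [-15.7,-26.3,0],"dr": [0,0,0]}
    - {"grip": 0,"delta_pos": [-15.7,-26.3,0],"dr": [0,0,0]}
    - {"grip": 0,"delta_pos": [0,0,0],"dr": [0,0,0]}
    - {"grip": 0,"delta_pos": [0,0,0],"dr": [0,0,0]}

```text
time: 2.67
tcp_pos: [529.6, 37.3, 242.2]
tool_rot: [-0.0, 0.034, 0.999, -0.0]
force: [-0.6, 0.6, 0.0]
width: 0.0
```

```bash
python3 -c "
from h import *
go((0,-35,14))"
```

```text
t 2.6667 at [-29.9  17.9  87.2] F [-0.6  0.6  0. ] w 0.0 
 tool delta to (0, -35, 14) [-30.3 -52.7  73.2] dz-turn -0.006 tilt [-0.001 -0.001 -1.   ]
```

Call:
send_rows:
  increments:
    - {"grip": 0,"delta_pos": [-10.1,-17.6,0],"dr": [0,0,-0.006]}
    - {"grip": 0,"delta_pos": [-10.1,-17.6,0],"dr": [0,0,0]}
    - {"grip": 0,"delta_pos": [-10.1,-17.6,0],"dr": [0,0,0]}
    - {"grip": 0,"delta_pos": [0,0,20],"dr": [0,0,0]}
    - {"grip": 0,"delta_pos": [0,0,20],"dr": [0,0,0]}
    - {"grip": 0,"delta_pos": [0,0,15],"dr": [0,0,0]}
    - {"grip": 0,"delta_pos": [0,0,0],"dr": [0,0,0]}

```text
time: 3.25
tcp_pos: [554.1, -13.5, 184.4]
tool_rot: [-0.003, 0.028, 1.0, -0.0]
force: [-0.3, 1.0, 0.2]
width: 0.7
```

```bash
python3 -c "
from h import *
go((0,-30,14));grab('scene','s2.png');d=grab('top','t2.png')
a=cv2.imread('pics/s2.png')[120:240,170:340];b=cv2.imread('pics/t2.png')[150:270,240:410]
cv2.imwrite('pics/c2.png',np.hstack([cv2.resize(x,None,fx=2.35,fy=2.35,interpolation=2) for x in(a,b)]))"
```

```text
t 3.25 at [ -2.3 -31.3  29.4] F [-0.3  1.   0.2] w 0.7 
 tool delta to (0, -30, 14) [-2.4  1.3 15.4] dz-turn 0.007 tilt [-0.006  0.    -1.   ]
```

View pics/c2.png

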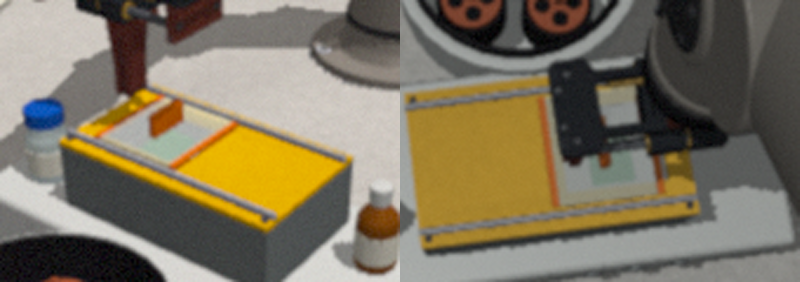

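The fingers in the crop don't look as I expected. There is a second dark-red part at (195,20) in the scene crop, so I'll look at the full view and project the TCP.

```bash
python3 -c "
from h import *
s=manip.get_state()
for n,f in(('scene','s2.png'),('top','t2.png')):
    d=manip.get_image(n); p=proj(d,[s['tcp_pos'],s['tcp_pos']+[0,0,80],Wd((0,10,16))]); print(n,p.round(1).tolist())
    im=cv2.imread('pics/'+f)
    im2=cv2.resize(im[20:240,130:390],None,fx=1.53,fy=1.53*1,interpolation=2)
    for q in p: cv2.circle(im2,tuple(((q-[130,20])*1.53).round().astype(int).tolist()),3,(255,0,255),1)
    cv2.imwrite('pics/z'+f,im2)
cv2.imwrite('pics/c3.png',np.hstack([cv2.imread('pics/zs2.png'),cv2.imread('pics/zt2.png')]))"
```

```text
scene [[224.9, 158.0], [222.2, 122.9], [240.3, 170.5]]
top [[349.1, 205.9], [357.2, 195.3], [325.8, 210.4]]
```

View pics/c3.png

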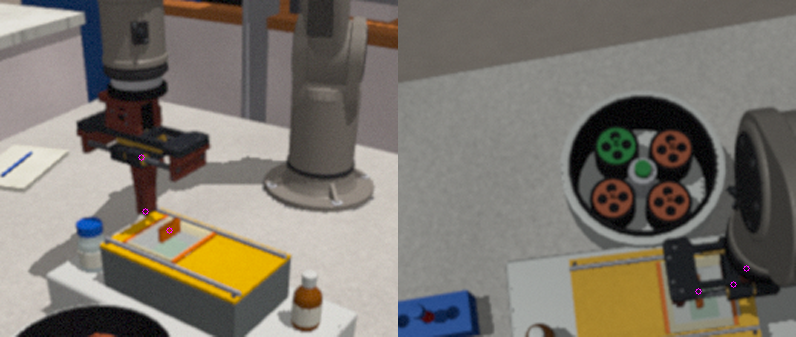

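The projected TCP matches the fingertips at scene crop (145,211), and the second part belongs to the gripper body. Descending and pushing.

Call:
send_rows:
  increments:
    - {"grip": 0,"delta_pos": [-2.4,1,8],"dr": [0,0,0.007]}
    - {"grip": 0,"delta_pos": [0,0,7.4],"dr": [0,0,0]}
    - {"grip": 0,"delta_pos": [0,0,0],"dr": [0,0,0]}
    - {"grip": 0,"delta_pos": [0,7,0],"dr": [0,0,0]}
    - {"grip": 0,"delta_pos": [0,7,0],"dr": [0,0,0]}
    - {"grip": 0,"delta_pos": [0,7,0],"dr": [0,0,0]}
    - {"grip": 0,"delta_pos": [0,7,0],"dr": [0,0,0]}
    - {"grip": 0,"delta_pos": [0,7,0],"dr": [0,0,0]}

```text
time: 4.12
tcp_pos: [561.5, 21.2, 172.5]
tool_rot: [0.0, 0.031, 1.0, -0.0]
force: [-0.5, -1.0, 0.7]
width: 0.6
```

```bash
python3 -c "
from h import *
go((0,80,14))"
```

```text
t 4.1167 at [ 3.   3.8 17.5] F [-0.5 -1.   0.7] w 0.6 
 tool delta to (0, 80, 14) [ 3.  76.2  3.4] dz-turn -0.0 tilt [ 0. -0. -1.]
```

Call:
send_rows:
  increments:
    - {"grip": 0,"delta_pos": [3,8,3],"dr": [0,0,0]}
    - {"grip": 0,"delta_pos": [0,8,0],"dr": [0,0,0]}
    - {"grip": 0,"delta_pos": [0,8,0],"dr": [0,0,0]}
    - {"grip": 0,"delta_pos": [0,8,0],"dr": [0,0,0]}
    - {"grip": 0,"delta_pos": [0,8,0],"dr": [0,0,0]}
    - {"grip": 0,"delta_pos": [0,8,0],"dr": [0,0,0]}
    - {"grip": 0,"delta_pos": [0,8,0],"dr": [0,0,0]}
    - {"grip": 0,"delta_pos": [0,0,0],"dr": [0,0,0]}

```text
time: 4.78
tcp_pos: [561.8, 79.2, 169.1]
tool_rot: [-0.0, 0.03, 1.0, 0.001]
force: [0.2, -0.3, -0.4]
width: 0.5
```

```bash
python3 -c "
from h import *
go((0,80,14))"
```

```text
t 4.7833 at [-0.3 61.7 14.1] F [ 0.2 -0.3 -0.4] w 0.5 
 tool delta to (0, 80, 14) [-0.4 18.3  0.1] dz-turn 0.002 tilt [-0.     0.001 -1.   ]
```

Call:
send_rows:
  increments:
    - {"grip": 0,"delta_pos": [0,5,0],"dr": [0,0,0]}
    - {"grip": 0,"delta_pos": [0,5,0],"dr": [0,0,0]}
    - {"grip": 0,"delta_pos": [0,5,0],"dr": [0,0,0]}
    - {"grip": 0,"delta_pos": [0,0,0],"dr": [0,0,0]}
    - {"grip": 0,"delta_pos": [0,0,0],"dr": [0,0,0]}

```text
time: 5.2
tcp_pos: [563.0, 92.3, 169.4]
tool_rot: [0.0, 0.031, 1.0, 0.0]
force: [-0.2, -0.2, 0.4]
width: 0.5
```

```bash
cat > t.py <<'E'
from h import *
go((0,82,14))
d=grab('top'); e=grab('scene')
for d,lo in((d,170),(e,140)):
    hsv=cv2.cvtColor(d['img'],cv2.COLOR_RGB2HSV)
    o=cv2.inRange(hsv,(3,140,90),(14,255,255)); n,l,s,c=cv2.connectedComponentsWithStats(o)
    for i in range(1,n):
        if s[i,4]>8 and lo<s[i,1]<240:
            g=G(onz(d,[c[i]],171))[0]
            if abs(g[0])<60 and -60<g[1]<170: print(s[i].tolist(),c[i].round(1),g)
E
python3 t.py
```

```text
t 5.2 at [-0.  74.8 14.4] F [-0.2 -0.2  0.4] w 0.5 
 tool delta to (0, 82, 14) [-0.   7.2  0.4] dz-turn -0.0 tilt [ 0.     0.001 -1.   ]
[259, 196, 4, 18, 40] [260.2 205.2] [ 25.8 131.9  16. ]
[262, 224, 4, 19, 40] [263.6 233.2] [-28.2 131.8  16. ]
[264, 174, 14, 16, 121] [270.1 180.9] [-2.9 85.3 16. ]
[252, 176, 7, 6, 13] [255.2 178.2] [ 6.4 54.5 16. ]
[274, 183, 28, 22, 58] [286.3 194.2] [ 18.3 139.5  16. ]
[240, 184, 8, 6, 10] [243.3 186.9] [45.9 56.2 16. ]
```

Call:
send_rows:
  increments:
    - {"grip": 0,"delta_pos": [0,4,0],"dr": [0,0,0]}
    - {"grip": 0,"delta_pos": [0,4,0],"dr": [0,0,0]}
    - {"grip": 0,"delta_pos": [0,2,0],"dr": [0,0,0]}
    - {"grip": 0,"delta_pos": [0,0,0],"dr": [0,0,0]}
    - {"grip": 0,"delta_pos": [0,0,0],"dr": [0,0,0]}

```text
time: 5.72
tcp_pos: [563.4, 102.0, 169.2]
tool_rot: [-0.0, 0.031, 1.0, 0.0]
force: [0.7, 0.1, 0.5]
width: 0.5
```

```bash
python3 t.py
```

```text
t 5.7167 at [-0.1 84.6 14.2] F [0.7 0.1 0.5] w 0.5 
 tool delta to (0, 82, 14) [-0.1 -2.6  0.2] dz-turn -0.0 tilt [ 0.  0. -1.]
[254, 197, 4, 18, 38] [255.3 205.6] [ 26.3 141.2  16. ]
[257, 225, 4, 19, 39] [258.6 233.7] [-28.  141.1  16. ]
[267, 175, 14, 17, 126] [273.7 182.2] [-3.  94.2 16. ]
[278, 184, 29, 23, 66] [292.6 194.2] [ 11.3 149.2  16. ]
```

Call:
send_rows:
  increments:
    - {"grip": 0,"delta_pos": [0,-8,0],"dr": [0,0,0]}
    - {"grip": 0,"delta_pos": [0,-12,-6],"dr": [0,0,0]}
    - {"grip": 0,"delta_pos": [3,-18,0],"dr": [0,0,0]}
    - {"grip": 0,"delta_pos": [3,-18,0],"dr": [0,0,0]}
    - {"grip": 0,"delta_pos": [3,-18,0],"dr": [0,0,0]}
    - {"grip": 0,"delta_pos": [3,-11,0],"dr": [0,0,0]}
    - {"grip": 0,"delta_pos": [0,0,0],"dr": [0,0,0]}
    - {"grip": 0,"delta_pos": [0,0,0],"dr": [0,0,0]}

```text
time: 6.48
tcp_pos: [546.1, 16.8, 175.6]
tool_rot: [0.0, 0.032, 0.999, 0.0]
force: [0.1, 0.4, 0.7]
width: 0.4
```

```bash
python3 -c "
from h import *
go((-12,0,-10))
for n,f in(('scene','s4.png'),('top','t4.png')): grab(n,f)
a=cv2.imread('pics/s4.png')[120:240,170:340];b=cv2.imread('pics/t4.png')[150:270,220:390]
cv2.imwrite('pics/c4.png',np.hstack([cv2.resize(x,None,fx=2.35,fy=2.35,interpolation=2) for x in(a,b)]))"
```

```text
t 6.4833 at [-12.1  -1.6  20.6] F [0.1 0.4 0.7] w 0.4 
 tool delta to (-12, 0, -10) [-0.1  1.6 30.6] dz-turn -0.003 tilt [ 0.  0. -1.]
```

View pics/c4.png

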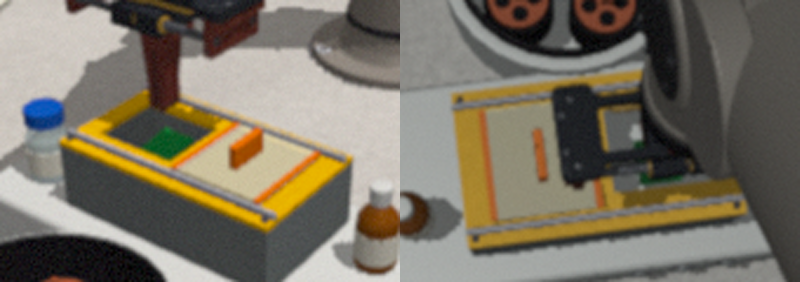

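The shutter is open, with the tab at scene crop (245,148). The green paddle shows in the window at (170,143). Descending.

Call:
send_rows:
  increments:
    - {"grip": 0,"delta_pos": [0,1.6,10],"dr": [0,0,0]}
    - {"grip": 0,"delta_pos": [0,0,10],"dr": [0,0,0]}
    - {"grip": 0,"delta_pos": [0,0,10],"dr": [0,0,0]}
    - {"grip": 0,"delta_pos": [0,0,4],"dr": [0,0,0]}
    - {"grip": 0,"delta_pos": [0,0,4],"dr": [0,0,0]}
    - {"grip": 0,"delta_pos": [0,0,4],"dr": [0,0,0]}
    - {"grip": 0,"delta_pos": [0,0,0],"dr": [0,0,0]}

```text
time: 7.17
tcp_pos: [545.9, 19.1, 132.5]
tool_rot: [-0.0, 0.031, 1.0, -0.0]
force: [0.0, 0.2, -1.1]
width: 0.7
```

```bash
python3 -c "
from h import *
go((-12,0,-38))"
```

```text
t 7.1667 at [-12.5   0.7 -22.5] F [ 0.   0.2 -1.1] w 0.7 
 tool delta to (-12, 0, -38) [-0.5 -0.7 15.5] dz-turn -0.001 tilt [-0.001 -0.    -1.   ]
```

Call:
send_rows:
  increments:
    - {"grip": 0,"delta_pos": [0,0,4],"dr": [0,0,0]}
    - {"grip": 0,"delta_pos": [0,0,4],"dr": [0,0,0]}
    - {"grip": 0,"delta_pos": [0,0,4],"dr": [0,0,0]}

```text
time: 7.42
tcp_pos: [546.7, 19.0, 121.4]
tool_rot: [0.001, 0.031, 1.0, 0.0]
force: [-0.9, 0.8, 4.7]
width: 0.6
```

Call:
send_rows:
  increments:
    - {"grip": 0,"delta_pos": [0,0,1.5],"dr": [0,0,0]}
    - {"grip": 0,"delta_pos": [0,0,1.5],"dr": [0,0,0]}
    - {"grip": 0,"delta_pos": [0,0,0],"dr": [0,0,0]}
    - {"grip": 0,"delta_pos": [0,0,0],"dr": [0,0,0]}

```text
time: 7.75
tcp_pos: [546.8, 18.9, 118.4]
tool_rot: [0.001, 0.031, 1.0, 0.0]
force: [0.9, 1.2, 2.3]
width: 0.5
```

```bash
python3 -c "
from h import *
go((-12,0,-38))"
```

```text
t 7.75 at [-11.6   0.6 -36.6] F [0.9 1.2 2.3] w 0.5 
 tool delta to (-12, 0, -38) [ 0.4 -0.6  1.4] dz-turn -0.001 tilt [ 0.001  0.    -1.   ]
```

Call:
send_rows:
  increments:
    - {"grip": 0,"delta_pos": [0,0,1],"dr": [0,0,0]}
    - {"grip": 0,"delta_pos": [0,0,1],"dr": [0,0,0]}
    - {"grip": 0,"delta_pos": [0,0,0],"dr": [0,0,0]}

```text
time: 8.0
tcp_pos: [547.1, 19.0, 117.3]
tool_rot: [0.001, 0.032, 1.0, 0.0]
force: [-2.8, -0.1, 12.1]
width: 0.3
```

Call:
send_rows:
  increments:
    - {"grip": 0,"delta_pos": [0,0,1],"dr": [0,0,0]}
    - {"grip": 0,"delta_pos": [0,0,0],"dr": [0,0,0]}
    - {"grip": 0,"delta_pos": [0,0,0],"dr": [0,0,0]}

```text
time: 8.25
tcp_pos: [547.2, 19.0, 117.1]
tool_rot: [0.001, 0.032, 1.0, 0.0]
force: [-4.0, -0.4, 18.1]
width: 0.5
```

Call:
send_rows:
  increments:
    - {"grip": 0,"delta_pos": [0,0,-6],"dr": [0,0,0]}
    - {"grip": 0,"delta_pos": [0,0,-15],"dr": [0,0,0]}
    - {"grip": 0,"delta_pos": [0,0,-25],"dr": [0,0,0]}
    - {"grip": 0,"delta_pos": [0,0,-25],"dr": [0,0,0]}
    - {"grip": 0,"delta_pos": [0,0,-15],"dr": [0,0,0]}
    - {"grip": 0,"delta_pos": [0,0,0],"dr": [0,0,0]}

```text
time: 8.75
tcp_pos: [547.9, 19.1, 204.1]
tool_rot: [0.002, 0.031, 1.0, 0.001]
force: [0.9, -0.5, -0.2]
width: 0.6
```

Call:
send_rows:
  increments:
    - {"grip": 0,"delta_pos": [-3,19,0],"dr": [0,0,0]}
    - {"grip": 0,"delta_pos": [-3,19,0],"dr": [0,0,0]}
    - {"grip": 0,"delta_pos": [-3,19,0],"dr": [0,0,0]}
    - {"grip": 0,"delta_pos": [-3,19,0],"dr": [0,0,0]}
    - {"grip": 0,"delta_pos": [0,19,0],"dr": [0,0,0]}
    - {"grip": 0,"delta_pos": [0,19,0],"dr": [0,0,0]}
    - {"grip": 0,"delta_pos": [0,18,0],"dr": [0,0,0]}
    - {"grip": 0,"delta_pos": [0,0,0],"dr": [0,0,0]}

```text
time: 9.42
tcp_pos: [565.4, 154.5, 199.5]
tool_rot: [-0.001, 0.029, 1.0, 0.0]
force: [-0.1, 0.7, 0.5]
width: 0.5
```

```bash
python3 t.py; python3 -c "
from h import *
go((0,132,14))
e=grab('scene','s5.png')
a=cv2.imread('pics/s5.png')[120:240,170:340]
cv2.imwrite('pics/c5.png',cv2.resize(a,None,fx=4,fy=4,interpolation=2))"
```

```text
t 9.4167 at [ -1.5 137.1  44.5] F [-0.1  0.7  0.5] w 0.5 
 tool delta to (0, 82, 14) [ -1.3 -55.1  30.4] dz-turn 0.005 tilt [-0.002  0.001 -1.   ]
[268, 175, 13, 17, 109] [274.1 183.1] [-0.7 96.7 16. ]
[252, 179, 9, 7, 9] [256. 182.] [16.9 65.  16. ]
[278, 184, 29, 23, 69] [292.9 194.3] [ 11.  149.8  16. ]
t 9.5167 at [ -0.9 132.6  44.9] F [ 0.3 -0.6  0.2] w 0.6 
 tool delta to (0, 132, 14) [-0.9 -0.6 30.9] dz-turn 0.0 tilt [-0.002 -0.001 -1.   ]
```

View pics/c5.png

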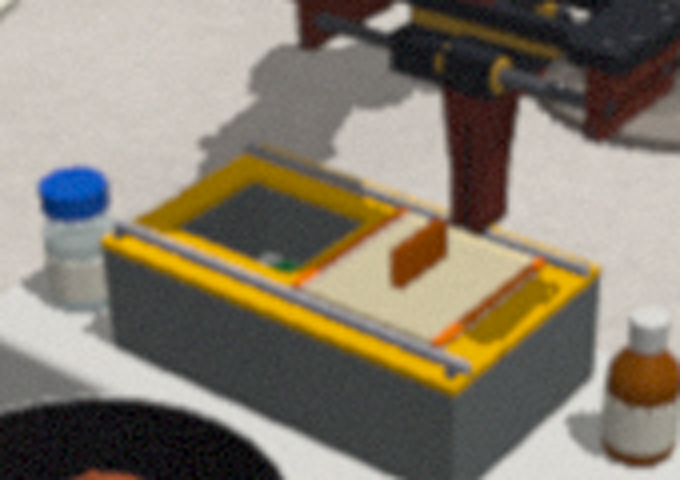

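The lever has gone down (only a sliver of green at (285,265)), and the tab sits at (418,252) with the finger beyond it. Descending and pushing the shutter shut.

Call:
send_rows:
  increments:
    - {"grip": 0,"delta_pos": [-1,0,10],"dr": [0,0,0]}
    - {"grip": 0,"delta_pos": [0,0,10],"dr": [0,0,0]}
    - {"grip": 0,"delta_pos": [0,0,10.5],"dr": [0,0,0]}
    - {"grip": 0,"delta_pos": [0,0,0],"dr": [0,0,0]}
    - {"grip": 0,"delta_pos": [0,-6,0],"dr": [0,0,0]}
    - {"grip": 0,"delta_pos": [0,-8,0],"dr": [0,0,0]}
    - {"grip": 0,"delta_pos": [0,-8,0],"dr": [0,0,0]}
    - {"grip": 0,"delta_pos": [0,-8,0],"dr": [0,0,0]}

```text
time: 10.23
tcp_pos: [565.8, 119.2, 171.2]
tool_rot: [0.0, 0.032, 0.999, 0.0]
force: [0.5, 1.4, -1.3]
width: 0.3
```

Call:
send_rows:
  increments:
    - {"grip": 0,"delta_pos": [0,-8,0],"dr": [0,0,0]}
    - {"grip": 0,"delta_pos": [0,-8,0],"dr": [0,0,0]}
    - {"grip": 0,"delta_pos": [0,-8,0],"dr": [0,0,0]}
    - {"grip": 0,"delta_pos": [0,-8,0],"dr": [0,0,0]}
    - {"grip": 0,"delta_pos": [0,-8,0],"dr": [0,0,0]}
    - {"grip": 0,"delta_pos": [0,-8,0],"dr": [0,0,0]}
    - {"grip": 0,"delta_pos": [0,-8,0],"dr": [0,0,0]}
    - {"grip": 0,"delta_pos": [0,0,0],"dr": [0,0,0]}

```text
time: 10.9
tcp_pos: [562.1, 61.6, 170.9]
tool_rot: [0.0, 0.033, 0.999, -0.001]
force: [-0.4, -0.0, 0.6]
width: 0.3
```

```bash
python3 -c "
from h import *
go((0,18,14))"
```

```text
t 10.9 at [ 1.  44.1 15.9] F [-0.4 -0.   0.6] w 0.3 
 tool delta to (0, 18, 14) [  0.9 -26.1   2. ] dz-turn -0.004 tilt [ 0.    -0.001 -1.   ]
```

Call:
send_rows:
  increments:
    - {"grip": 0,"delta_pos": [0,-6,1],"dr": [0,0,0]}
    - {"grip": 0,"delta_pos": [0,-6,0],"dr": [0,0,0]}
    - {"grip": 0,"delta_pos": [0,-6,0],"dr": [0,0,0]}
    - {"grip": 0,"delta_pos": [0,-4,0],"dr": [0,0,0]}
    - {"grip": 0,"delta_pos": [0,-2,0],"dr": [0,0,0]}
    - {"grip": 0,"delta_pos": [0,-1,0],"dr": [0,0,0]}
    - {"grip": 0,"delta_pos": [0,0,0],"dr": [0,0,0]}

```text
time: 11.48
tcp_pos: [560.3, 38.7, 169.6]
tool_rot: [-0.0, 0.032, 1.0, -0.0]
force: [0.1, 0.4, -0.4]
width: 0.7
```

```bash
python3 t.py
```

```text
t 11.4833 at [ 0.6 21.2 14.6] F [ 0.1  0.4 -0.4] w 0.7 
 tool delta to (0, 82, 14) [ 0.7 60.8  0.6] dz-turn -0.001 tilt [-0.001 -0.    -1.   ]
[300, 192, 4, 15, 30] [301.5 198.8] [28.3 52.4 16. ]
[304, 219, 5, 19, 36] [305.8 228.4] [-29.2  52.4  16. ]
[233, 166, 7, 12, 38] [235.6 172. ] [10.3  5.8 16. ]
[242, 171, 29, 21, 58] [255.  181.3] [16.2 61.8 16. ]
```

Call:
send_rows:
  increments:
    - {"grip": 0,"delta_pos": [0,-2,0],"dr": [0,0,0]}
    - {"grip": 0,"delta_pos": [0,-2,0],"dr": [0,0,0]}
    - {"grip": 0,"delta_pos": [0,0,0],"dr": [0,0,0]}

```text
time: 11.83
tcp_pos: [560.1, 35.0, 169.7]
tool_rot: [-0.0, 0.031, 1.0, 0.0]
force: [-0.1, 1.1, -0.9]
width: 0.4
```

Call:
send_rows:
  increments:
    - {"grip": 0,"delta_pos": [0,-1.5,0],"dr": [0,0,0]}
    - {"grip": 0,"delta_pos": [0,-1.5,0],"dr": [0,0,0]}
    - {"grip": 0,"delta_pos": [0,0,0],"dr": [0,0,0]}

```text
time: 12.08
tcp_pos: [559.9, 31.9, 169.7]
tool_rot: [-0.0, 0.032, 1.0, -0.0]
force: [0.3, 1.6, -0.7]
width: 0.4
```

```bash
python3 t.py
```

```text
t 12.0833 at [ 0.7 14.3 14.7] F [ 0.3  1.6 -0.7] w 0.4 
 tool delta to (0, 82, 14) [ 0.8 67.7  0.7] dz-turn -0.001 tilt [-0. -0. -1.]
[304, 192, 3, 15, 27] [305.  198.6] [27.8 45.9 16. ]
[307, 219, 5, 18, 34] [309.2 228.2] [-29.7  45.9  16. ]
[231, 166, 7, 11, 36] [233.  171.4] [11.5 -0.1 16. ]
[239, 170, 30, 20, 64] [252.3 180.5] [16.6 55.3 16. ]
```

Call:
send_rows:
  increments:
    - {"grip": 0,"delta_pos": [0,-1,0],"dr": [0,0,0]}
    - {"grip": 0,"delta_pos": [0,-1,0],"dr": [0,0,0]}
    - {"grip": 0,"delta_pos": [0,0,0],"dr": [0,0,0]}
    - {"grip": 0,"delta_pos": [0,0,0],"dr": [0,0,0]}
    - {"grip": 0,"delta_pos": [0,0,0],"dr": [0,0,0]}

```text
time: 12.6
tcp_pos: [560.0, 30.7, 169.8]
tool_rot: [0.0, 0.031, 1.0, 0.0]
force: [-0.2, 3.8, 0.2]
width: 1.0
```

```bash
python3 t.py
```

```text
t 12.6 at [ 0.8 13.2 14.8] F [-0.2  3.8  0.2] w 1.0 
 tool delta to (0, 82, 14) [ 0.9 68.8  0.8] dz-turn -0.0 tilt [ 0.     0.001 -1.   ]
[304, 192, 4, 15, 28] [305.5 198.1] [28.6 44.6 16. ]
[308, 219, 5, 18, 34] [309.8 228. ] [-29.5  44.7  16. ]
[230, 166, 7, 10, 40] [232.6 170.8] [10.1 -2.6 16. ]
[208, 170, 10, 7, 10] [212.5 173. ] [ 41.3 -30.5  16. ]
[238, 170, 29, 20, 68] [252.  180.2] [16.1 54.2 16. ]
```

At the closed stop: the force is 3.8 N and advance has stopped. Backing off and lifting clear.

Call:
send_rows:
  increments:
    - {"grip": 0,"delta_pos": [0,6,0],"dr": [0,0,0]}
    - {"grip": 0,"delta_pos": [0,8,-5],"dr": [0,0,0]}
    - {"grip": 0,"delta_pos": [0,8,-20],"dr": [0,0,0]}
    - {"grip": 0,"delta_pos": [-10,20,-25],"dr": [0,0,0]}
    - {"grip": 0,"delta_pos": [0,25,-25],"dr": [0,0,0]}
    - {"grip": 0,"delta_pos": [20,30,-20],"dr": [0,0,0]}
    - {"grip": 0,"delta_pos": [20,30,0],"dr": [0,0,0]}
    - {"grip": 0,"delta_pos": [20,30,0],"dr": [0,0,0]}

```text
time: 13.37
tcp_pos: [520.4, 191.4, 266.9]
tool_rot: [0.002, 0.032, 0.999, 0.001]
force: [0.6, 0.8, 0.5]
width: 0.6
```

Call:
send_rows:
  increments:
    - {"grip": 0,"delta_pos": [0,30,0],"dr": [0,0,0]}
    - {"grip": 0,"delta_pos": [0,30,0],"dr": [0,0,0]}
    - {"grip": 0,"delta_pos": [0,0,0],"dr": [0,0,0]}
    - {"grip": 0,"delta_pos": [0,0,0],"dr": [0,0,0]}
    - {"grip": 0,"delta_pos": [0,0,0],"dr": [0,0,0]}

```text
time: 13.78
tcp_pos: [524.0, 249.0, 264.9]
tool_rot: [0.0, 0.032, 0.999, -0.001]
force: [-0.4, -0.1, 0.7]
width: 0.3
```

```bash
python3 t.py; python3 -c "
from h import *
for n,f in(('scene','s6.png'),('top','t6.png')): grab(n,f)
a=cv2.imread('pics/s6.png')[120:240,170:340];b=cv2.imread('pics/t6.png')[150:270,240:410]
cv2.imwrite('pics/c6.png',np.hstack([cv2.resize(x,None,fx=2.35,fy=2.35,interpolation=2) for x in(a,b)]))"
```

```text
t 13.7833 at [-48.6 228.9 109.9] F [-0.4 -0.1  0.7] w 0.3 
 tool delta to (0, 82, 14) [ -48.8 -146.7   96.1] dz-turn -0.002 tilt [ 0.    -0.001 -1.   ]
[348, 186, 10, 46, 103] [352.2 208.1] [ -1.9 -40.3  16. ]
[304, 191, 8, 46, 90] [307.5 212.2] [ 0.9 44.7 16. ]
[328, 199, 7, 21, 89] [330.9 209.2] [ 1.  0. 16.]
[208, 159, 28, 18, 30] [222.4 167.3] [ 11.5 -29.9  16. ]
[230, 161, 14, 16, 122] [237.  168.1] [-3.9 -2.6 16. ]
[239, 171, 29, 20, 54] [251.4 180.5] [17.7 53.7 16. ]
```

View pics/c6.png

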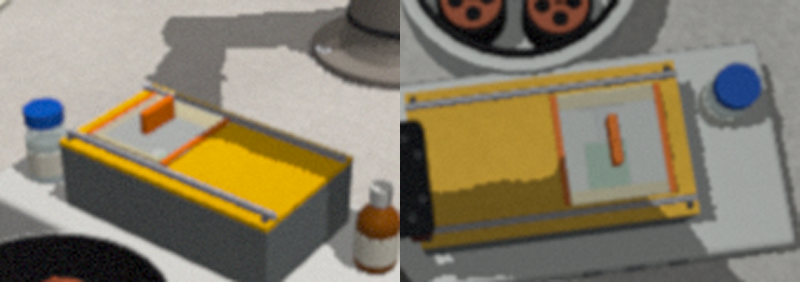

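The shutter is closed, with its tab at about 0 mm in the guard frame. The lever is down under it, the jar and bottle stand in place, and the arm is clear.

```bash
python3 -c "
from h import *
print(manip.finish_job())"
```

```text
the job is handed in; nothing more can be done
None
```

I opened the shutter, pressed the lever down to its stop, closed the shutter again and handed the job in at about 14 s of the 58 s allowed. No verdict was reported.

- **Shutter open:** I pushed it to about 97 mm, measured from the images, against the 85 mm needed.
- **Lever:** I pressed until it stopped 38 mm below the guard's top face with 18 N on the tool. That fits the expected 39 mm at fully down. I judged the lever by depth and force; the last pictures show it only through the clear shutter.
- **Shutter closed:** I pushed until it stopped with 3.8 N on the tool. In the last top view the tab was at 0 mm, and the scene view read −2.6 mm, in line with that view's usual 3 mm offset.
- **Surroundings:** The jar and bottle looked unmoved in the last picture, and the arm stayed well clear of the rack and tube. I did not measure any of their final positions. No force reading suggested contact with the guard.

One disagreement along the way: while closing, the finger's position suggested the shutter was about 4 mm open, but the orange strips read about 8 mm. I went by the strips and pushed on to the stop.

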